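Seat the bearing block and snap the toggle clamp shut

TASK

With the fingertips, push the aluminium block along the fixture's channel until it is fully home against the end stop, without lifting it. Then push the toggle clamp's handle up and over towards the block, past its dead point, until it snaps into lock and the clamp foot presses the block down; do not push on the clamp arm itself. Leave the other things on the bench where they are and finish clear of everything.

Things in the scene. Friction and masses are not known exactly. Their poses are not given: they have to be found in the camera images.
- fixture: Drilling fixture fixed to the bench: dark steel plate 110 wide, 12 mm thick, from x -110 to 150. Origin on the bench under the middle of the block's home place; +x runs along the channel from its open entry to the end stop and on to the clamp; z up. Two guide rails, x -85 to 30, inner faces at y +-27, tops at z 22 mm. Everything is centred on y 0.
- stop_face (a point): Middle of the end stop's face, at fixture x 30, z 24 mm: a steel wall across the channel, 74 wide, 12 thick, top at z 36 mm. Behind it the toggle clamp stands in a steel bracket (x 45 to 121, up to z 67 mm).
- block: Plain aluminium block, 60 long (its x) x 50 wide x 32 mm high, 0.2 to 0.4 kg, loose in the channel, 2 mm play each side; its top is 22 mm above the rails. Origin: centre of its underside, 12 mm above the bench. Starts 25 to 45 mm short of the stop; fully home its origin is at fixture x 0. Its end on the entry side is free to push; sliding takes a few newtons.
- handle (a joint): Angle of the clamp's handle, rad. 0 = open, leaning 0.7 from upright away from the block (to fixture +x). Grows as it swings up and over towards the block: upright 0.7, dead point about 1.0, locked on its stop at 1.3. Starts open, near 0. Takes up to 10 N at the bar; before the dead point it resists and may spring back, past it a spring snaps it to 1.3 and holds it.
- handle_bar (a point): Centre of the black cross bar on top of the handle: 18 mm diameter, 78 mm long, along the fixture's y, 95 mm from the pivot. Open it is about 123 mm above the bench, at most 145 mm on its way over. The space behind it (fixture +x side) is free.
- handle_pivot (a point): The handle's pivot, axis along the fixture's y: at fixture x 92, y 0, z 50 mm.
- clamp_arm: Steel arm of the clamp. Origin at its pivot (fixture x 64, z 62 mm), 64 mm from there to the foot. Moved by the handle through a linkage: open it stands up steeply behind the stop, up to 140 mm above the bench, its foot sticking out to about fixture x 10; locked it lies level over the block. Not to be pushed itself.
- clamp_foot: Sprung rubber foot, 20 mm diameter, under the end of the clamp arm; origin at the centre of its underside. Locked, it presses on the middle of the home block's top with about 5 N.
- bearing: steel bearing ring, 52 mm across, 15 mm high, standing loose near the fixture; a bystander, to be left where it is. Origin at the centre of its underside.
- cap: stepped round aluminium cap, 56 mm across, 24 mm high, loose near the fixture; a bystander, to be left where it is. Origin at the centre of its underside.
- mallet: hammer with a wooden handle, 260 mm long, lying; a bystander, to be left where it is. Origin at the centre of its underside.
- spanner: steel spanner, 180 mm long, lying flat; a bystander, to be left where it is. Origin at the centre of its underside.
- screwdriver: screwdriver with a black handle, 200 mm long, lying; a bystander, to be left where it is. Origin at the centre of its underside.
- grease_tin: grey round tin, 64 mm across, 60 mm high; a bystander, to be left where it is. Origin at the centre of its underside.
- gauge: steel gauge bar, 75 x 30 x 20 mm, lying; a bystander, to be left where it is. Origin at the centre of its underside.

How it is judged:
On the way, in this order (a step that is already met when the one before it is completed fails the run):
1. the block is fully home against the end stop, the clamp still open (x of block in the frame of fixture above -0.0025 m and z of block in the frame of fixture below 0.0145 m and value of joint handle below 0.6 rad), for 0.2 s.
2. the handle is past its dead point and snapped into lock (value of joint handle above 1.24 rad), for 0.2 s.
At the end, for the whole second after the job is handed in: The block sits flat in the channel within 2.5 mm of the end stop, at rest; the handle is locked (joint above 1.24) and the clamp foot presses on the block with more than 2 N (x of block in the frame of fixture above -0.0025 m and z of block in the frame of fixture between 0.01 and 0.0145 m and value of joint handle above 1.24 rad and contact force between clamp_foot and block above 2 N and linear speed of block below 0.01 m/s); the robot touches nothing.
It fails at once if the block is lifted or tipped out of its channel (more than 8 mm up or 0.2 rad) (z of block in the frame of fixture above 0.02 m or angle between block's own z axis and vertical above 0.2 rad).
It fails at once if the fingers push on the clamp arm or its foot (more than 5 N) (contact force between the fingers and clamp_arm above 5 N).
It fails at once if a bystander is moved by more than 20 mm or lifted (distance of any of bearing, cap, mallet, spanner, screwdriver, grease_tin, gauge from where it was at the start of the episode above 0.02 m).
It also fails if it takes over 48 s, if anything falls off the work surface, if the arm or the gripper's body presses on something with over 40 N, if the wrist force passes 120 N, or if a joint passes its speed limit or range.

ROBOT

A 6-joint arm with a two-finger parallel gripper is mounted at the origin on the work surface. World frame = base frame: x ahead of the robot, y to its left, z up, the work surface at z = 0. Lengths are in m, angles in rad, forces in N, time in s.
With the tool pointing down it reaches from about 0.3 to 0.775 m from the base axis. Payload 14.6 kg.
Tool frame: the origin (TCP) lies midway between the tips of the shut fingers; the grasp point (between the pads) lies 19 mm behind it (ctrl.grip_depth is the distance from the TCP to the grasp point, in m); z points along the fingers, x is the direction in which the jaws open and shut, and the axes are right-handed (so a half turn about z gives the same grasp; the last joint's range is limited). The gripper opens to 94 mm and grips with 3 to 60 N. Pads are 16 mm wide; open, the fingers measure 119 mm over their backs; the gripper's body (75 mm by 177 mm) begins 78 mm behind the grasp point.
Start: joints at [1.051, 0.3, 1.521, -0, 1.321, -0.067], TCP at [0.241, 0.495, 0.205] pointing down, gripper open.
Joint ranges: [-3.03, 3.03], [-0.79, 2.21], [0.23, 2.52], [-1.04, 4.18], [0, 3.07], [-2.55, 2.55]. Speed limits (rad/s): [2.22, 2.22, 2.57, 3.14, 3.14, 3.14].

INTERFACE

Orientations are given as [roll, pitch, yaw] about the fixed x, y, z axes, in that order (R = Rz(yaw) Ry(pitch) Rx(roll)).
In Python, from station import ctrl gives the robot as it stands.
- The arm moves only by the tool play_rows, never from a script. Its argument "steps" is a list that holds one entry, the list of rows, each a list of 7 numbers: the shift along the tool's x, y, z in cm, then the turn, a rotation vector about the tool's x, y, z in rad, then the opening, from 0 (shut) to 1 (fully open). In form: [[[x, y, z, ax, ay, az, hand], ...]]. A call has 1 to 20 rows; each row is the pose to reach, as a shift and turn from the pose measured when the call began, along the tool's axes at that moment; what a row does not reach only later rows make up. A row lasts 1/12 s, in which the tool goes at most 41.7 mm and 7.16 degrees, less where a joint would pass 70% of its speed; a pose out of reach is approached as far as the arm can. A call with a gripper value outside its range is refused whole. The fingers move at their own pace and stop on an object; "force" is the grip in N (left out, the last holds). Time passes only in rows, so rows that repeat a pose let the fingers close. It gives the time, the measured TCP pose, the force and the opening at its end, in the units of the state.
- ctrl.get_obs(): the state, without advancing time (a new reading comes with each control period).
- ctrl.camera(name): name is "scene" or "top"; returns a dict with "frame" (384x512x3 uint8, blue, green, red), "fovy" (degrees; the focal length in pixels is half the picture's height over the tangent of half this angle, whatever the lens; pixels are square), "cx", "cy" (the principal point, pixels), "world_to_cam" (4x4, takes a point from world to camera coordinates). Camera axes: x right, y up, looking along -z (the intrinsics and any distortion apply to the point x, -y, -z); pixel columns grow to the right and rows downward; lengths in m; the calibration is good to about 2 mm. A picture is of the moment at which its call begins. There is no depth.
- ctrl.hand_in(): hands the job in, once; it reports no verdict.
The state is a dict: "time_s": time; "qpos": joint angles; "joint_vel": joint speeds; "tau": joint torques, N m; "ee_pos": TCP position; "eef_rot": TCP orientation; "force": force on the tool from outside, world axes, zero at the start; "moment": the same for the moment, N m; "grip_width": finger opening in m.
Only numpy, scipy, OpenCV 4.12 (cv2) and the standard library are available. Lean on these libraries where they do the work, as an engineer would, in place of code of your own. Each camera call takes 0.05 s, during which the arm holds its last target. There are 200 camera calls.

## Working session

There is one attempt and no reset: what is moved stays moved. The work goes in short steps, Python scripts to look and compute and a tool call to move; the robot and the scene stay as the last step left them, time stands still between calls to the robot, and variables do not carry over. Pictures are saved under pics/ and viewed, about 8 in all and at most 12, crops included, and the job is handed in when it is done.

Besides the shell and the picture viewer there is one more tool, called after "Request:" in YAML: its name, and indented under it one key for each argument. play_rows: Moves the arm, as the interface text tells. Its arguments: {"type":"object","properties":{"steps":{"type":"array"},"force":{"type":"number"}},"required":["steps"]}

```bash
mkdir -p pics; cat > h.py <<'E'
import numpy as np, cv2
from station import ctrl
def cam(n):
    c=ctrl.camera(n); c['f']=c['frame'].shape[0]/2/np.tan(np.radians(c['fovy'])/2); return c
def ray(c,u,v):
    W=np.array(c['world_to_cam']); R=W[:3,:3]; o=-R.T@W[:3,3]
    d=R.T@np.array([(u-c['cx'])/c['f'],-(v-c['cy'])/c['f'],-1]); return o,d
def onz(c,u,v,z):
    o,d=ray(c,u,v); return o+d*(z-o[2])/d[2]
def proj(c,p):
    W=np.array(c['world_to_cam']); q=W[:3,:3]@np.array(p)+W[:3,3]
    return np.array([c['cx']-c['f']*q[0]/q[2],c['cy']+c['f']*q[1]/q[2]])
def tri(c1,p1,c2,p2):
    (o,d),(a,b)=ray(c1,*p1),ray(c2,*p2); s=np.linalg.lstsq(np.c_[d,-b],a-o,rcond=None)[0]
    x,y=o+d*s[0],a+b*s[1]; return (x+y)/2,np.linalg.norm(x-y)
E
python3 - <<'E'
from h import *
for n in('top','scene'):
    c=cam(n); print(n,{k:c[k] for k in c if k!='frame'})
    cv2.imwrite(f'pics/{n}0.png',c['frame'])
print(ctrl.get_obs())
E
```

```text
top {'fovy': 55.532277471320256, 'cx': 261.44944936517993, 'cy': 190.7256625796837, 'world_to_cam': array([[ 0.01375713, -0.99946712,  0.02960108, -0.02448956],
       [ 0.9931745 ,  0.01708769,  0.11537945, -0.55050634],
       [-0.11582378,  0.02781175,  0.99288033, -1.24027852],
       [ 0.        ,  0.        ,  0.        ,  1.        ]]), 'f': np.float64(364.6826516211296)}
scene {'fovy': 48.770257028265945, 'cx': 256.95239727179376, 'cy': 199.26870457942687, 'world_to_cam': array([[-0.77826202,  0.62781294, -0.01261464,  0.43305206],
       [-0.51547967, -0.62727928,  0.58378199,  0.23500385],
       [ 0.35859299,  0.46083795,  0.81181245, -1.34831624],
       [ 0.        ,  0.        ,  0.        ,  1.        ]]), 'f': np.float64(423.5538383254621)}
{'time_s': 0.1, 'qpos': array([ 1.05141780e+00,  3.00415410e-01,  1.52152234e+00,  1.34292363e-05,
        1.32069108e+00, -6.66118549e-02]), 'joint_vel': array([-0.00196988, -0.00039255, -0.00086402,  0.00055392,  0.00047295,
       -0.00044216]), 'tau': array([ 1.23440201e-03, -5.32642579e+01, -3.53288269e+01,  7.10172113e-02,
        2.34550936e-02, -3.87439832e-05]), 'ee_pos': array([0.24048878, 0.49437515, 0.20494172]), 'eef_rot': array([-3.14151070e+00,  1.03301420e-03,  1.11802636e+00]), 'force': array([ 0.35901844, -0.82768011, -0.80424996]), 'moment': array([-0.02215628,  0.04156373,  0.00708355]), 'grip_width': 0.09350967192980074}
```

View pics/top0.png

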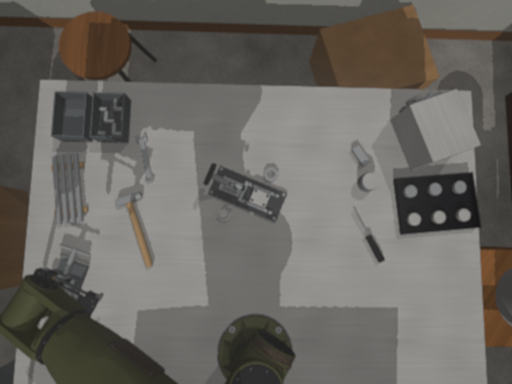

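View pics/scene0.png

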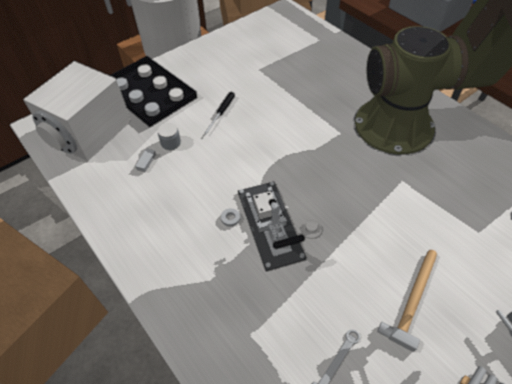

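The fixture is at about (245,192) in top, its entry at the right and its handle bar at (211,174). In scene it is at about (272,225). Next I crop and enlarge both views.

```bash
python3 - <<'E'
from h import *
a=cv2.imread('pics/top0.png')[145:240,190:305]; b=cv2.imread('pics/scene0.png')[170:280,205:335]
r=lambda i,w,h: cv2.convertScaleAbs(cv2.resize(i,(w,h),interpolation=cv2.INTER_CUBIC),alpha=1.7)
cv2.imwrite('pics/t1.png',r(a,690,570)); cv2.imwrite('pics/s1.png',r(b,650,550))
E
```

```text
(no output)
```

View pics/t1.png

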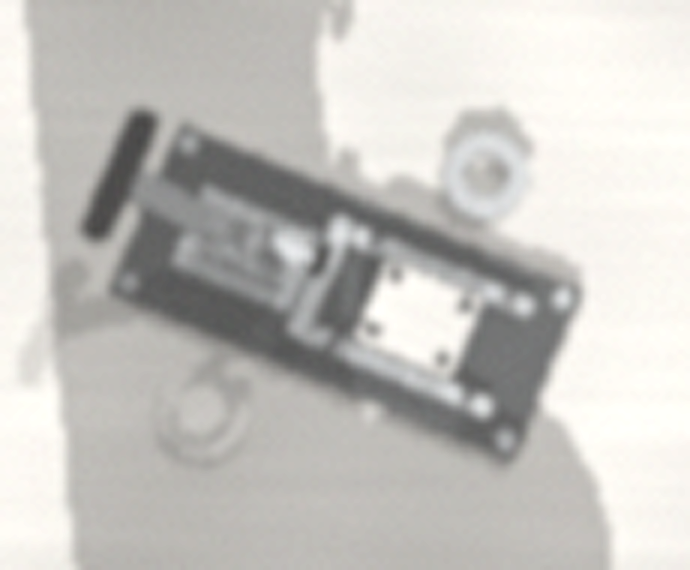

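View pics/s1.png

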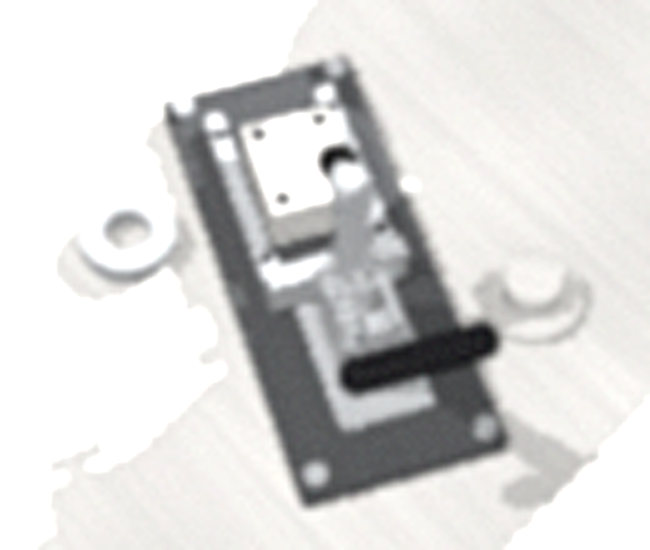

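The crops show the plate corners, the bar ends and the block's white top (top crop corners about (380,258), (482,297), (448,380), (362,338)). I triangulate these.

```bash
cat >> h.py <<'E'
def fixfit(ct,cs,tt,ss):
    P=[]
    for t,s in zip(tt,ss):
        p,e=tri(ct,t,cs,s); P.append(p); print('tri',p.round(4),'gap',round(e,4),'top@12',onz(ct,*t,.012).round(4),'scene@12',onz(cs,*s,.012).round(4))
    return np.array(P)
E
python3 - <<'E'
from h import *
ct,cs=cam('top'),cam('scene')
T=lambda l:[(190+(x+.5)/6-.5,145+(y+.5)/6-.5) for x,y in l]
S=lambda l:[(205+(x+.5)/5-.5,170+(y+.5)/5-.5) for x,y in l]
tt=T([(580,284),(512,463),(112,290),(183,123)]); ss=S([(168,106),(348,57),(508,442),(305,503)])
fixfit(ct,cs,tt,ss)
# fit fixture pose: plane z=.012, average both views
L=np.array([[-.11,-.055],[-.11,.055],[.15,.055],[.15,-.055]])
def rig(A,B):
    a,b=A-A.mean(0),B-B.mean(0); th=np.arctan2((a[:,0]*b[:,1]-a[:,1]*b[:,0]).sum(),(a*b).sum())
    R=np.array([[np.cos(th),-np.sin(th)],[np.sin(th),np.cos(th)]]); t=B.mean(0)-R@A.mean(0)
    return th,t,((A@R.T+t-B)*1000).round(1)
Q={}
for n,c,pp in(('top',ct,tt),('scene',cs,ss)):
    W=np.array([onz(c,*p,.012)[:2] for p in pp]); Q[n]=W
    for LL in (L,L*[1,-1]):
        th,t,r=rig(LL,W); print(n,th,t,r.tolist())
th,t,r=rig(L*[1,-1],(Q['top']+Q['scene'])/2); 
if abs(r).max()>15: th,t,r=rig(L,(Q['top']+Q['scene'])/2)
print('fit',th,t,r.tolist()); np.save('fix.npy',[th,*t])
R=np.array([[np.cos(th),-np.sin(th)],[np.sin(th),np.cos(th)]])
loc=lambda p:np.r_[R.T@(p[:2]-t),p[2]]
for a,b in zip(T([(142,115),(95,230)]),S([(355,375),(485,340)])):
    p,e=tri(ct,a,cs,b); print('bar',p.round(4),loc(p).round(4),e)
for a in T([(380,258),(482,297),(448,380),(362,338)]): print('block',loc(onz(ct,*a,.044)).round(4))
g=cs['frame'];
for n,a,z in(('bearing',(485,178),.015),('cap',(203,410),.024)):
    p=onz(ct,*T([a])[0],z);print(n,p,loc(p))
E
```

```text
tri [ 0.5473 -0.1015  0.0135] gap 0.0084 top@12 [ 0.5504 -0.1047  0.012 ] scene@12 [ 0.5439 -0.0991  0.012 ]
tri [ 0.4432 -0.0643  0.0096] gap 0.0034 top@12 [ 0.4442 -0.0654  0.012 ] scene@12 [ 0.4434 -0.0616  0.012 ]
tri [0.5407 0.1737 0.0087] gap 0.0058 top@12 [0.5422 0.1711 0.012 ] scene@12 [0.5401 0.177  0.012 ]
tri [0.6413 0.1347 0.008 ] gap 0.006 top@12 [0.6426 0.1321 0.012 ] scene@12 [0.6405 0.1385 0.012 ]
top 1.1919685829823303 [0.53746451 0.01470204] [[-2.6, -3.2], [1.4, -1.8], [-0.3, 3.3], [1.4, 1.6]]
top 1.1844035206874584 [0.53732415 0.01475852] [[-105.5, 38.3], [102.6, -42.5], [102.6, -38.1], [-99.7, 42.3]]
scene 1.188646156085367 [0.53453376 0.02013131] [[0.6, -3.3], [-0.9, 0.2], [-0.7, 2.8], [1.0, 0.3]]
scene 1.1798572012990587 [0.53437095 0.02019757] [[-102.3, 38.6], [100.0, -40.9], [102.2, -39.1], [-99.8, 41.4]]
fit 1.1903056012462359 [0.53599909 0.01741666] [[-1.0, -3.2], [0.3, -0.8], [-0.5, 3.1], [1.2, 1.0]]
bar [0.6224 0.1462 0.1303] [ 0.1516 -0.0324  0.1303] 0.006248419217912868
bar [0.5613 0.1689 0.1249] [0.15   0.0327 0.1249] 0.0027870735868065766
block [ 0.0057 -0.0234  0.044 ]
block [-0.0572 -0.0253  0.044 ]
block [-0.0574  0.0265  0.044 ]
block [-0.0026  0.0232  0.044 ]
bearing [ 0.61239289 -0.04755386  0.015     ] [-0.03195315 -0.0950588   0.015     ]
cap [0.47184062 0.11500285 0.024     ] [0.06678014 0.0958112  0.024     ]
```

Fixture origin is about (0.536, 0.017), yaw about 1.19, good to about 3 mm. The block is about 28 mm short of home. I work out the approach move with the fingers shut and tilted 0.3 so the body leans away from the clamp.

```bash
cat >> h.py <<'E'
from scipy.spatial.transform import Rotation as Ro
def fixR():
    th,x,y=np.load('fix.npy'); return Ro.from_euler('z',th).as_matrix(),np.array([x,y,0])
def goal(lx,ly,lz,tilt):
    """pose in the fixture frame: tool z down, leaning by tilt to fixture +x; tool x = -fixture y"""
    F,o=fixR(); z=np.array([np.sin(tilt),0,-np.cos(tilt)]); x=np.array([0,-1,0]); y=np.cross(z,x)
    return o+F@[lx,ly,lz], F@np.c_[x,y,z]
def rows(*goals):
    s=ctrl.get_obs(); R=Ro.from_euler('xyz',s['eef_rot']).as_matrix(); F,o=fixR()
    print('t',s['time_s'],'local tcp',(F.T@(s['ee_pos']-o)).round(4),'Ffix',(F.T@s['force']).round(1))
    for g in goals:
        p,G=goal(*g); print(g,(100*R.T@(p-s['ee_pos'])).round(2),Ro.from_matrix(R.T@G).as_rotvec().round(3))
E
python3 -c "
from h import *
rows((-.105,0,.2,.3))"
```

```text
t 0.2 local tcp [0.3332 0.4515 0.2051] Ffix [-0.8 -0.1  0.8]
(-0.105, 0, 0.2, 0.3) [-40.44  48.2    0.54] [0.242 0.225 1.486]
```

Request:
play_rows:
  steps:
    - [[-40.4,48.2,0.5,0.242,0.225,1.486,0],[-40.4,48.2,0.5,0.242,0.225,1.486,0],[-40.4,48.2,0.5,0.242,0.225,1.486,0],[-40.4,48.2,0.5,0.242,0.225,1.486,0],[-40.4,48.2,0.5,0.242,0.225,1.486,0],[-40.4,48.2,0.5,0.242,0.225,1.486,0],[-40.4,48.2,0.5,0.242,0.225,1.486,0],[-40.4,48.2,0.5,0.242,0.225,1.486,0],[-40.4,48.2,0.5,0.242,0.225,1.486,0],[-40.4,48.2,0.5,0.242,0.225,1.486,0],[-40.4,48.2,0.5,0.242,0.225,1.486,0],[-40.4,48.2,0.5,0.242,0.225,1.486,0],[-40.4,48.2,0.5,0.242,0.225,1.486,0],[-40.4,48.2,0.5,0.242,0.225,1.486,0],[-40.4,48.2,0.5,0.242,0.225,1.486,0],[-40.4,48.2,0.5,0.242,0.225,1.486,0],[-40.4,48.2,0.5,0.242,0.225,1.486,0],[-40.4,48.2,0.5,0.242,0.225,1.486,0],[-40.4,48.2,0.5,0.242,0.225,1.486,0]]

```text
time_s: 1.78
ee_pos: [0.4968, -0.0786, 0.2004]
eef_rot: [-2.842, 0.0, -0.379]
force: [-0.2, -0.1, 0.2]
grip_width: 0.0005
```

```bash
python3 -c "
from h import *
rows((-.105,0,.06,.3),(-.105,0,.027,.3))"
```

```text
t 1.7833 local tcp [-0.1037  0.0007  0.2004] Ffix [-0.2  0.2  0.2]
(-0.105, 0, 0.06, 0.3) [ 0.07  4.27 13.38] [-0.     0.001  0.001]
(-0.105, 0, 0.027, 0.3) [ 0.08  5.25 16.53] [-0.     0.001  0.001]
```

Request:
play_rows:
  steps:
    - [[0,2.0,6.0,0,0,0,0],[0.1,4.3,13.4,0,0,0,0],[0.1,4.3,13.4,0,0,0,0],[0.1,4.8,15.0,0,0,0,0],[0.1,5.2,16.5,0,0,0,0],[0.1,5.2,16.5,0,0,0,0],[0.1,5.2,16.5,0,0,0,0]]

```text
time_s: 2.37
ee_pos: [0.4973, -0.0789, 0.0279]
eef_rot: [-2.842, 0.001, -0.378]
force: [1.0, -0.3, 0.4]
grip_width: 0.0006
```

```bash
python3 - <<'E'
from h import *
rows((-.075,0,.027,.3),(-.0385,0,.027,.3),(-.035,0,.027,.3))
r=lambda i,w,h: cv2.convertScaleAbs(cv2.resize(i,(w,h),interpolation=cv2.INTER_CUBIC),alpha=1.5)
a=r(cam('top')['frame'][145:240,190:305],484,400); b=r(cam('scene')['frame'][160:280,205:300],316,400)
cv2.imwrite('pics/c2.png',np.hstack([a,b]))
E
```

```text
t 2.3667 local tcp [-0.1038  0.0002  0.0279] Ffix [ 0.1 -1.   0.4]
(-0.075, 0, 0.027, 0.3) [ 0.03 -2.72  0.94] [-0.     0.002  0.002]
(-0.0385, 0, 0.027, 0.3) [ 0.04 -6.21  2.01] [-0.     0.002  0.002]
(-0.035, 0, 0.027, 0.3) [ 0.04 -6.54  2.12] [-0.     0.002  0.002]
```

View pics/c2.png

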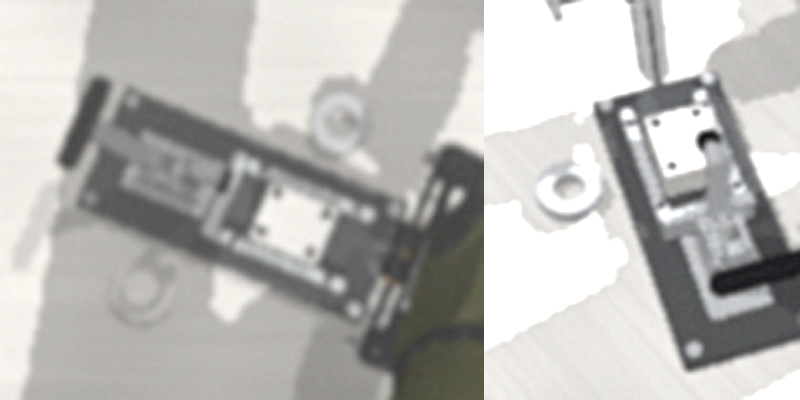

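In the top view (left) the fingertip is at about (368,250), in line with the block's centre at (292,218). In scene it is at the entry, centred. I push slowly.

Request:
play_rows:
  steps:
    - [[0,-1.0,0.35,0,0,0,0],[0,-2.0,0.7,0,0,0,0],[0,-2.7,0.9,0,0,0,0],[0,-3.2,1.05,0,0,0,0],[0,-3.7,1.2,0,0,0,0],[0,-4.2,1.35,0,0,0,0],[0,-4.6,1.5,0,0,0,0],[0,-5.0,1.6,0,0,0,0],[0,-5.3,1.7,0,0,0,0],[0,-5.6,1.8,0,0,0,0]]

```text
time_s: 3.3
ee_pos: [0.52, -0.0248, 0.0285]
eef_rot: [-2.842, -0.002, -0.378]
force: [-0.4, -2.1, 0.6]
grip_width: 0.0004
```

```bash
python3 - <<'E'
from h import *
rows((-.038,0,.027,.3),(-.033,0,.027,.3))
E
```

```text
t 3.3 local tcp [-0.0451 -0.0008  0.0285] Ffix [-2.1 -0.4  0.6]
(-0.038, 0, 0.027, 0.3) [-0.08 -0.63  0.35] [ 0.    -0.002  0.003]
(-0.033, 0, 0.027, 0.3) [-0.08 -1.11  0.5 ] [ 0.    -0.002  0.003]
```

Block is sliding at about 2 N. I continue in small steps and watch for the force to rise at the stop.

Request:
play_rows:
  steps:
    - [[0,-0.2,0.1,0,0,0,0],[0,-0.4,0.2,0,0,0,0],[0,-0.6,0.25,0,0,0,0],[0,-0.7,0.3,0,0,0,0],[0,-0.7,0.3,0,0,0,0]]

```text
time_s: 3.72
ee_pos: [0.5222, -0.0191, 0.0277]
eef_rot: [-2.844, -0.002, -0.378]
force: [-11.3, -17.2, 9.9]
grip_width: 0.0002
```

```bash
python3 - <<'E'
from h import *
rows((-.033,0,.027,.3))
E
```

```text
t 3.7167 local tcp [-0.0391 -0.0007  0.0277] Ffix [-20.2   4.1   9.9]
(-0.033, 0, 0.027, 0.3) [-0.07 -0.56  0.24] [ 0.003 -0.001  0.003]
```

A 20 N stop force at local x -0.039 matches the expected home contact at -0.038. I hold, back off and check by picture.

Request:
play_rows:
  steps:
    - [[0,-0.1,0,0,0,0,0],[0,-0.1,0,0,0,0,0],[0,-0.1,0,0,0,0,0],[0,1.0,-0.3,0,0,0,0],[0,3.0,-1.0,0,0,0,0],[0,5.0,-3.0,0,0,0,0],[0,5.0,-7.0,0,0,0,0],[0,5.0,-11.0,0,0,0,0],[0,5.0,-15.0,0,0,0,0],[0,5.0,-19.0,0,0,0,0],[0,5.0,-19.0,0,0,0,0]]

```text
time_s: 4.63
ee_pos: [0.4852, -0.1176, 0.2016]
eef_rot: [-2.845, -0.012, -0.379]
force: [0.3, 0.4, 1.1]
grip_width: 0.0002
```

```bash
python3 - <<'E'
from h import *
rows((.205,0,.23,0),(.205,0,.112,0))
r=lambda i,w,h: cv2.convertScaleAbs(cv2.resize(i,(w,h),interpolation=cv2.INTER_CUBIC),alpha=1.5)
a=r(cam('top')['frame'][145:240,190:305],484,400); b=r(cam('scene')['frame'][160:280,205:300],316,400)
cv2.imwrite('pics/c3.png',np.hstack([a,b]))
E
```

```text
t 4.6333 local tcp [-0.1442 -0.003   0.2016] Ffix [ 0.5 -0.1  1.1]
(0.205, 0, 0.23, 0) [ -0.22 -34.23   7.5 ] [-0.297 -0.012  0.003]
(0.205, 0, 0.112, 0) [ -0.37 -30.78  18.78] [-0.297 -0.012  0.003]
```

View pics/c3.png

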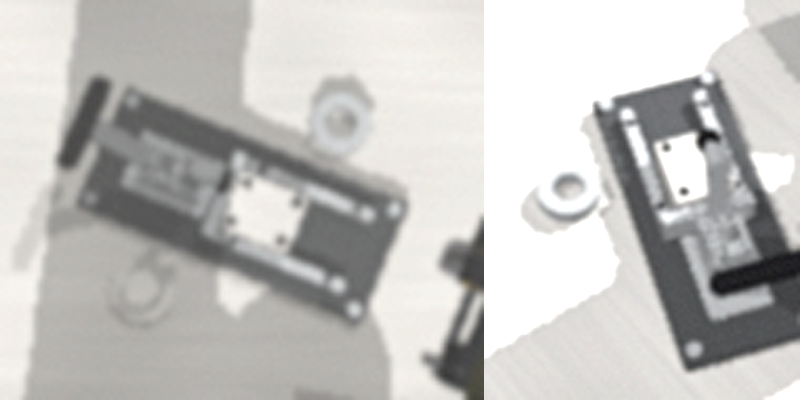

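The block's left end, at (235,205) in the top view, meets the stop and the channel behind it is empty, so it is home. Now over the clamp to behind the bar.

Request:
play_rows:
  steps:
    - [[-0.2,-0.5,-3.0,0,0,0,0],[-0.2,-34.2,7.5,-0.297,-0.012,0,0],[-0.2,-34.2,7.5,-0.297,-0.012,0,0],[-0.2,-34.2,7.5,-0.297,-0.012,0,0],[-0.2,-34.2,7.5,-0.297,-0.012,0,0],[-0.2,-34.2,7.5,-0.297,-0.012,0,0],[-0.2,-34.2,7.5,-0.297,-0.012,0,0],[-0.2,-34.2,7.5,-0.297,-0.012,0,0],[-0.2,-34.2,7.5,-0.297,-0.012,0,0],[-0.2,-34.2,7.5,-0.297,-0.012,0,0],[-0.2,-34.2,7.5,-0.297,-0.012,0,0],[-0.2,-34.2,7.5,-0.297,-0.012,0,0],[-0.2,-34.2,7.5,-0.297,-0.012,0,0]]

```text
time_s: 5.82
ee_pos: [0.6103, 0.209, 0.2224]
eef_rot: [3.141, 0.01, -0.376]
force: [0.3, -0.2, 0.7]
grip_width: 0.0005
```

```bash
python3 - <<'E'
from h import *
rows((.205,0,.112,0),(.175,0,.112,0))
E
```

```text
t 5.8167 local tcp [0.2055 0.0021 0.2224] Ffix [-0.1 -0.3  0.7]
(0.205, 0, 0.112, 0) [ 0.32  0.04 11.03] [0.001 0.01  0.004]
(0.175, 0, 0.112, 0) [ 0.31  3.04 11.04] [0.001 0.01  0.004]
```

Request:
play_rows:
  steps:
    - [[0.3,0,4,0,0,0,0],[0.3,0,8,0,0.01,0,0],[0.3,0,11,0,0.01,0,0],[0.3,0,11,0,0.01,0,0],[0.3,1.0,11,0,0.01,0,0],[0.3,2.0,11,0,0.01,0,0],[0.3,2.6,11,0,0.01,0,0],[0.3,2.6,11,0,0.01,0,0]]

```text
time_s: 6.48
ee_pos: [0.6031, 0.1824, 0.1148]
eef_rot: [-3.141, -0.003, -0.378]
force: [-0.1, -0.2, -0.0]
grip_width: 0.0006
```

```bash
python3 - <<'E'
from h import *
rows((.17,0,.110,0),(.1545,0,.12,0),(.137,0,.128,0),(.1185,0,.131,0),(.0995,0,.131,0),(.081,0,.128,0),(.072,0,.125,0),(.0635,0,.121,0))
r=lambda i,w,h: cv2.convertScaleAbs(cv2.resize(i,(w,h),interpolation=cv2.INTER_CUBIC),alpha=1.5)
a=r(cam('top')['frame'][145:240,175:290],484,400); b=r(cam('scene')['frame'][170:290,225:320],316,400)
cv2.imwrite('pics/c4.png',np.hstack([a,b]))
E
```

```text
t 6.4833 local tcp [ 0.1781 -0.001   0.1148] Ffix [-0.2  0.  -0. ]
(0.17, 0, 0.11, 0) [-0.1   0.81  0.48] [-0.001 -0.003  0.002]
(0.1545, 0, 0.12, 0) [-0.1   2.36 -0.52] [-0.001 -0.003  0.002]
(0.137, 0, 0.128, 0) [-0.1   4.11 -1.33] [-0.001 -0.003  0.002]
(0.1185, 0, 0.131, 0) [-0.11  5.96 -1.63] [-0.001 -0.003  0.002]
(0.0995, 0, 0.131, 0) [-0.11  7.86 -1.63] [-0.001 -0.003  0.002]
(0.081, 0, 0.128, 0) [-0.12  9.71 -1.33] [-0.001 -0.003  0.002]
(0.072, 0, 0.125, 0) [-0.12 10.61 -1.03] [-0.001 -0.003  0.002]
(0.0635, 0, 0.121, 0) [-0.12 11.46 -0.63] [-0.001 -0.003  0.002]
```

View pics/c4.png

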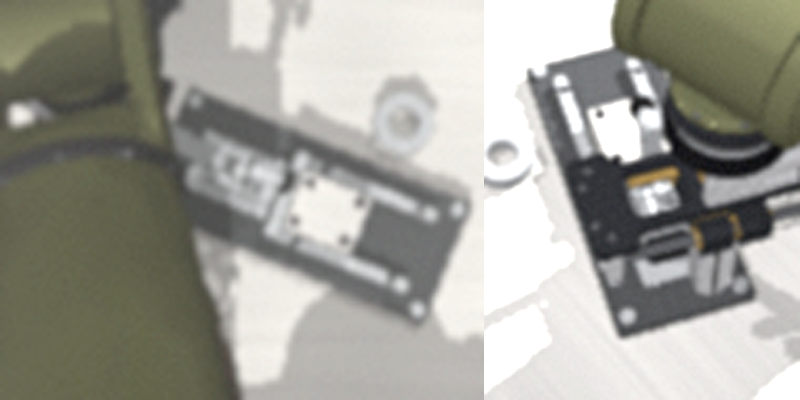

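The gripper covers the bar in both views, but its fingertips at (712,280) are on the free side with no contact force. I push along the arc in stages.

Request:
play_rows:
  steps:
    - [[-0.1,0.4,0.4,0,0,0,0],[-0.1,0.8,0.3,0,0,0,0],[-0.1,1.4,0.1,0,0,0,0],[-0.1,2.0,-0.2,0,0,0,0],[-0.1,2.4,-0.5,0,0,0,0],[-0.1,3.0,-0.8,0,0,0,0],[-0.1,3.5,-1.1,0,0,0,0],[-0.1,4.1,-1.3,0,0,0,0]]

```text
time_s: 7.25
ee_pos: [0.5874, 0.1465, 0.1282]
eef_rot: [-3.139, -0.004, -0.377]
force: [1.6, 11.1, 6.8]
grip_width: 0.0005
```

```bash
python3 - <<'E'
from h import *
rows((.1185,0,.131,0),(.0995,0,.131,0),(.081,0,.128,0),(.072,0,.125,0),(.0635,0,.121,0))
E
```

```text
t 7.25 local tcp [0.1389 0.0002 0.1282] Ffix [10.9  2.6  6.8]
(0.1185, 0, 0.131, 0) [ 0.02  2.04 -0.29] [-0.003 -0.004  0.004]
(0.0995, 0, 0.131, 0) [ 0.01  3.94 -0.29] [-0.003 -0.004  0.004]
(0.081, 0, 0.128, 0) [0.   5.79 0.  ] [-0.003 -0.004  0.004]
(0.072, 0, 0.125, 0) [-0.    6.69  0.3 ] [-0.003 -0.004  0.004]
(0.0635, 0, 0.121, 0) [-0.01  7.54  0.7 ] [-0.003 -0.004  0.004]
```

Request:
play_rows:
  steps:
    - [[0,0.7,-0.15,0,0,0,0],[0,1.4,-0.25,0,0,0,0],[0,2.0,-0.3,0,0,0,0],[0,2.7,-0.35,0,0,0,0],[0,3.3,-0.35,0,0,0,0],[0,3.9,-0.3,0,0,0,0],[0,4.5,-0.2,0,0,0,0],[0,5.1,-0.1,0,0,0,0]]

```text
time_s: 7.92
ee_pos: [0.569, 0.0992, 0.1301]
eef_rot: [-3.137, -0.006, -0.377]
force: [1.5, 3.1, 3.2]
grip_width: 0.0005
```

```bash
python3 - <<'E'
from h import *
rows((.081,0,.128,0),(.072,0,.125,0),(.0635,0,.124,0))
E
```

```text
t 7.9167 local tcp [ 0.0882 -0.0003  0.1301] Ffix [ 3.4 -0.3  3.2]
(0.081, 0, 0.128, 0) [-0.03  0.72  0.2 ] [-0.005 -0.006  0.004]
(0.072, 0, 0.125, 0) [-0.04  1.62  0.5 ] [-0.005 -0.006  0.004]
(0.0635, 0, 0.124, 0) [-0.04  2.47  0.59] [-0.005 -0.006  0.004]
```

Force is falling towards the dead point. I carry on past it, then draw back and up.

Request:
play_rows:
  steps:
    - [[0,0.5,0.1,0,0,0,0],[0,1.0,0.2,0,0,0,0],[0,1.5,0.3,0,0,0,0],[0,1.9,0.4,0,0,0,0],[0,2.2,0.4,0,0,0,0],[0,2.2,0.4,0,0,0,0]]

```text
time_s: 8.42
ee_pos: [0.5607, 0.0781, 0.1258]
eef_rot: [-3.137, -0.005, -0.377]
force: [-0.0, 1.2, 0.4]
grip_width: 0.0008
```

```bash
python3 - <<'E'
from h import *
rows()
E
```

```text
t 8.4167 local tcp [ 0.0655 -0.0004  0.1258] Ffix [1.1 0.4 0.4]
```

Request:
play_rows:
  steps:
    - [[0,-2,0,0,0,0,0],[0,-5,-0.5,0,0,0,0],[0,-8,-3,0,0,0,0],[0,-9,-7,0,0,0,0],[0,-12,-10,0,0,0,0],[-4,-14,-10,0,0,0,0],[8,-18,-10,0,0,0,0],[8,-20,-10,0,0,0,0],[0,-24,-10,0,0,0,0],[-4,-24,-10,0,0,0,0],[-8,-24,-10,0,0,0,0],[-12,-24,-10,0,0,0,0],[-16,-24,-10,0,0,0,0],[-20,-24,-10,0,0,0,0],[-24,-24,-10,0,0,0,0],[-24,-24,-10,0,0,0,0],[-24,-24,-10,0,0,0,0]]

```text
time_s: 9.83
ee_pos: [0.4229, 0.3907, 0.2263]
eef_rot: [-3.137, -0.005, -0.374]
force: [0.8, 0.2, 0.6]
grip_width: 0.0004
```

```bash
python3 - <<'E'
from h import *
rows()
c,s=cam('top')['frame'],cam('scene')['frame']
d=cv2.absdiff(c,cv2.imread('pics/top0.png')).max(2)
r=lambda i,w,h: cv2.convertScaleAbs(cv2.resize(i,(w,h),interpolation=cv2.INTER_CUBIC),alpha=1.5)
a=r(c[145:240,190:305],484,400); b=r(s[160:280,205:300],316,400)
cv2.imwrite('pics/c5.png',np.hstack([a,b])); cv2.imwrite('pics/c6.png',np.hstack([c,s])[:,:])
E
```

```text
t 9.8333 local tcp [0.3046 0.2436 0.2263] Ffix [ 0.5 -0.7  0.6]
```

View pics/c5.png

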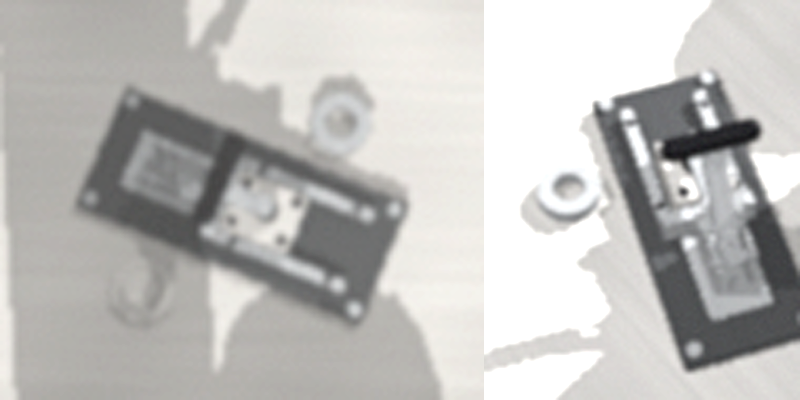

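The bar is now over the block side, at about (220,178) in top and (712,138) in scene, with the foot at (265,205) on the middle of the block. I compute the bar angle from the two views and hand in if it reads locked.

```bash
python3 - <<'E'
from h import *
ct,cs=cam('top'),cam('scene'); F,o=fixR()
p,e=tri(ct,(190+220/4.209-.4,145+178/4.21-.4),cs,(205+(712-484)/3.326-.4,160+138/3.333-.4))
l=F.T@(p-o); print(l.round(4),e,'angle',.7-np.arctan2(l[0]-.092,l[2]-.05),'r',np.hypot(l[0]-.092,l[2]-.05))
a=cv2.imread('pics/top0.png');b=ct['frame']
d=(cv2.absdiff(a,b).max(2)>35).astype('uint8')
n,_,st,_=cv2.connectedComponentsWithStats(d); print([x.tolist() for x in st[1:] if x[4]>25])
E
```

```text
[0.0367 0.0007 0.1312] 0.004879771939183331 angle 1.2982110788840922 r 0.09825953062037023
[[101, 82, 50, 104, 1724], [160, 85, 30, 46, 907], [113, 106, 10, 6, 37], [233, 109, 22, 46, 326], [147, 147, 5, 11, 35], [204, 163, 12, 22, 133], [236, 184, 7, 13, 53], [0, 187, 227, 197, 20458], [242, 187, 12, 15, 107], [256, 192, 14, 16, 104], [240, 208, 10, 23, 120], [284, 360, 17, 24, 200]]
```

The handle angle reads 1.30, which is locked. The changes in the picture are the arm, its shadow and the clamp. Handing in.

```bash
python3 -c "
from h import *
print(ctrl.hand_in())"
```

```text
the job is handed in; nothing more can be done
None
```

I pushed the block home with the shut fingertips, locked the clamp by its handle bar, drew the arm clear and handed the job in at about 10 s of the 48 s allowed.

- **Block:** it slid at about 2 N. The force rose to about 20 N at the stop, with the TCP 1 mm from where I expected contact. The later pictures show its end against the stop and the channel behind it empty.
- **Handle:** the bar took about 11 N before the dead point, and the force then fell to about 1 N. Two-view triangulation put the handle angle at 1.30 rad, which is locked. In the top view the foot sits on the middle of the block.
- **Clear of everything:** the last force reading was about 1 N or less, with the TCP at z 0.226 m, well away from the fixture.

Some checks were weak or missing:
- **Disagreement between views:** the two cameras disagreed by 3 to 8 mm on the plate corners. The measured plate came out about 5 mm too long, so my fixture pose was only good to about 3 mm.
- **Foot force:** I could not measure it, so the required 2 N on the block is judged only from the locked handle and the picture.
- **Bystanders:** the bearing and cap look unmoved in the last pictures. I checked the others only by comparing the first and last top views. That comparison shows large changed areas, which I put down to the arm and its shadow, and they could hide a small shift of a tool on the left of the bench.

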